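Unlock and switch on the stall's battery box

TASK

Switch on the blue battery box for the stall lamp: slide its yellow child-lock tab all the way aside, off the green button, then press that button right down for a moment and let it spring back up. Leave the tab slid aside, and do not touch the red box, which looks the same otherwise.

Things in the scene. Friction and masses are not known exactly. Their poses are not given: they have to be found in the camera images.
- blue_box: blue battery box fixed to the table, left or right, 140 (x) x 200 (y) x 90 mm high. Origin: centre of its underside; z up; yaw within 40 deg. On its flat top: green button, 32 mm across, at x 0, y -40 mm, top 102 mm above the table, hidden under the yellow tab; black folded carrying handle along x at y +80 mm, 112 mm long, top at 100 mm: the tab slides towards it.
- lock_tab (a joint): slide of the blue box's yellow tab along the box's +y, m: 0 = centred over the button (y -40 mm), 0.060 = fully aside at its stop (y +20 mm). Starts at 0 to 0.008, stays where left, needs 2 N. A rigid hood 64 (x) x 44 (y) mm, top face 108 mm above the table; on its middle an upright thumb rib, 36 (x) x 10 (y) x 20 mm high, top at 128 mm, to pinch from above across y or push.
- power_button (a joint): push of the blue box's green button, in m: 0 = up, 0.006 = fully down. Springy: it begins to move at about 1.5 N and is fully down at about 5 N; it springs back up when released. It cannot be reached where the hood of the tab covers it.
- red_box: red battery box fixed to the table on the other side from the blue one; the same shape, size, origin, axes, tab and button as the blue box. To be left untouched.
Things that resemble listed ones, but are neither listed nor needed, are in the scene too. Of the things that look like the blue_box, take the one that is farthest to the robot's right at the start.

How it is judged:
On the way, in this order (a step that is already met when the one before it is completed fails the run):
1. the blue box's tab is slid aside (0.050 m or more), the button still up (value of joint lock_tab above 0.05 m and value of joint power_button below 0.002 m), for 0.1 s.
2. the blue box's button is pressed down (0.004 m or more) (value of joint power_button above 0.004 m and value of joint lock_tab above 0.05 m), for 0.1 s.
At the end, for the whole second after the job is handed in: The blue box's tab rests aside (at 0.050 m or more of its 0.060 m) and its button, having been pressed, is up again (within 1.5 mm) (value of joint lock_tab above 0.05 m and value of joint power_button below 0.0015 m); the robot touches nothing.
It fails at once if the red box is touched (more than 2 N) (contact force between any of the arm, the fingers and red_box above 2 N).
It also fails if it takes over 42 s, if anything falls off the work surface, if the arm or the gripper's body presses on something with over 40 N, if the wrist force passes 120 N, or if a joint passes its speed limit or range.

ROBOT

A 7-joint arm with a two-finger parallel gripper is mounted at the origin on the work surface. World frame = base frame: x ahead of the robot, y to its left, z up, the work surface at z = 0. Lengths are in m, angles in rad, forces in N, time in s.
With the tool pointing down it reaches from about 0.35 to 0.9 m from the base axis. Payload 8.1 kg.
Tool frame: the origin (TCP) lies at the very end of the fingers, on their centre line; the grasp point (between the pads) lies 19 mm behind it; z points along the fingers, y is the line along which they close (so a half turn about z gives the same grasp; the last joint's range is limited). The gripper opens to 92 mm and grips with 3 to 60 N. Pads are 19 mm wide; open, the fingers measure 130 mm over their backs; the gripper's body (75 mm by 190 mm) begins 47 mm behind the grasp point.
Start: joints at [-1.354, 0.434, 0.025, 1.573, -0.012, 1.134, -0.075], TCP at [0.197, 0.593, 0.227] pointing down, gripper open.
Joint ranges: [-2.62, 2.62], [-0.44, 2.09], [-1.27, 1.32], [0.08, 2.57], [-1.32, 4.46], [0.12, 2], [-2.74, 2.74]. Speed limits (rad/s): [2.22, 2.22, 3.01, 3.01, 3.14, 3.14, 3.14].

INTERFACE

Orientations are given as a rotation vector (axis times angle).
In Python, from cell import arm gives the robot as it stands.
- The arm moves only by the tool drive_tool, never from a script. Its argument "targets" is a list of rows, each a list of 7 numbers: the turn, a rotation vector about the world's x, y, z in units of 5 degrees (1.0 is 5 degrees), then the shift along the world's x, y, z in units of 40 mm (1.0 is 40 mm), then the opening, from 0 (shut) to 1 (fully open). In form: [[wx, wy, wz, dx, dy, dz, fingers], ...]. A call has 1 to 5 rows; each row is the pose to reach, as a shift and turn from the pose commanded when the call began; what a row does not reach only later rows make up. A row lasts 1/10 s, in which the tool goes at most 50 mm and 8.59 degrees, less where a joint would pass 70% of its speed; a pose out of reach is approached as far as the arm can. A call with a gripper value outside its range is refused whole. The fingers move at their own pace and stop on an object; "force" is the grip in N (left out, the last holds). Time passes only in rows, so rows that repeat a pose let the fingers close. It gives the time, the measured TCP pose, the force, the opening and the grip force at its end, in the units of the state.
- arm.observe(): the state, without advancing time (a new reading comes with each control period).
- arm.get_image(name): name is "scene" or "top"; returns a dict with "pixels" (384x512x3 uint8, red, green, blue), "intrinsics" (3x3 intrinsics, pixels), "rvec" (rotation vector, rad) and "tvec" (3), from world to camera coordinates, as OpenCV has them. Camera axes: x right, y down, z forward; pixel columns grow to the right and rows downward; lengths in m; the calibration is good to about 2 mm. A picture is of the moment at which its call begins. There is no depth.
- arm.sign_off(): hands the job in; it is judged then, once.
The state is a dict: "clock": time; "joints": joint angles; "dq": joint speeds; "joint_efforts": joint torques, N m; "position": TCP position; "ee_rot": TCP orientation; "force": force on the tool from outside, world axes, zero at the start; "ft_torque": the same for the moment, N m; "width": opening from 0.0 (shut) to 1.0 (fully open); "gripper_force": force on a finger pad.
Only numpy, scipy, OpenCV 4.12 (cv2) and the standard library are available. Lean on these libraries where they do the work, as an engineer would, in place of code of your own. Each camera call takes 0.05 s, during which the arm holds its last target. There are 200 camera calls.

## Working session

There is one attempt and no reset: what is moved stays moved. The work goes in short steps, Python scripts to look and compute and a tool call to move; the robot and the scene stay as the last step left them, time stands still between calls to the robot, and variables do not carry over. Pictures are saved under pics/ and viewed, at most 10 in all, crops included, and the job is handed in when it is done.

Besides the shell and the picture viewer there is one more tool, called after "Request:" in YAML: its name, and indented under it one key for each argument. drive_tool: Moves the arm, as the interface text tells. Its arguments: {"type":"object","properties":{"targets":{"type":"array"},"force":{"type":"number"}},"required":["targets"]}

```bash
mkdir -p pics; python3 - <<'E'
from cell import arm
import cv2
s=arm.observe();print(s['clock'],s['position'],s['ee_rot'],s['width'])
for n in('scene','top'):
    d=arm.get_image(n);cv2.imwrite(f'pics/{n}0.png',d['pixels'][:,:,::-1]);print(n,d['intrinsics'],d['rvec'],d['tvec'])
E
```

```text
0.0 [0.19637045 0.59282275 0.22594556] [-5.00330189e-01 -3.10136555e+00  2.43128320e-03] 0.998767345404464
scene [[464.25980338   0.         262.01620208]
 [  0.         464.25980338 190.2068387 ]
 [  0.           0.           1.        ]] [ 1.12413101  2.40166305 -0.9892597 ] [ 0.22597965 -0.24244475  1.8236078 ]
top [[420.50181212   0.         260.1713208 ]
 [  0.         420.50181212 190.94829873]
 [  0.           0.           1.        ]] [ 2.17399644 -2.04804633  0.20925409] [0.08672182 0.48053449 1.08777187]
```

View pics/scene0.png

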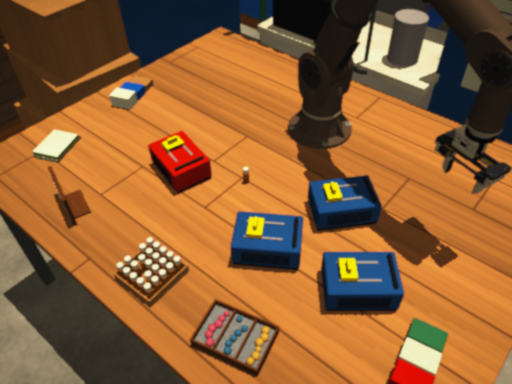

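View pics/top0.png

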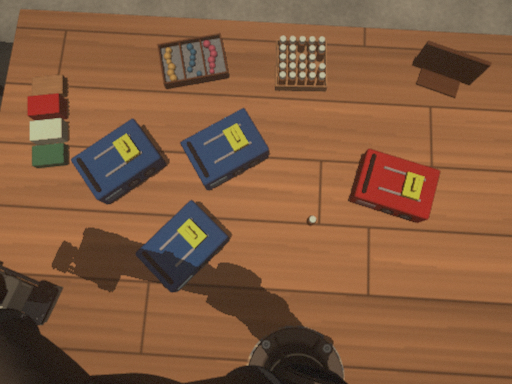

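The top view shows three blue candidates, at about (119,160), (225,148) and (185,245), and the red box at (397,185). The robot's right is image right, so I expect the one at (225,148). I'll measure to confirm that.

```bash
cat > h.py <<'E'
from cell import arm
import cv2, numpy as np
def ray(d,uv,z):
    R=cv2.Rodrigues(np.array(d['rvec']))[0];t=np.array(d['tvec']).ravel()
    uv=np.array(uv,float).reshape(-1,2);K=d['intrinsics']
    r=(R.T@np.linalg.inv(K)@np.c_[uv,np.ones(len(uv))].T).T;c=-R.T@t
    return c+r*((z-c[2])/r[:,2])[:,None]
def blobs(d,lo,hi,amin):
    m=cv2.inRange(cv2.cvtColor(d['pixels'],cv2.COLOR_RGB2HSV),lo,hi)
    return [c for c in cv2.findContours(m,cv2.RETR_EXTERNAL,cv2.CHAIN_APPROX_NONE)[0] if cv2.contourArea(c)>amin]
def rect(p): return cv2.minAreaRect((p[:,:2]*1000).astype(np.float32))
E
python3 - <<'E'
from h import *
for n in('top','scene'):
    d=arm.get_image(n)
    for nm,lo,hi,z,a in(('yellow',(22,150,120),(35,255,255),.108,80),('blue',(100,90,25),(125,255,255),.09,1200)):
        for c in blobs(d,lo,hi,a):
            (cx,cy),(w,h),an=rect(ray(d,c,z));print(n,nm,c.reshape(-1,2).mean(0).round(),'mm',round(cx),round(cy),round(w),round(h),round(an,1))
d=arm.get_image('top')
cv2.imwrite('pics/crop.png',cv2.resize(d['pixels'][95:205,165:285,::-1],None,fx=5,fy=5,interpolation=cv2.INTER_CUBIC))
E
```

```text
top yellow [192. 233.] mm 345 280 63 42 49.2
top yellow [413. 185.] mm 500 -275 44 64 75.4
top yellow [126. 147.] mm 558 472 64 43 39.3
top yellow [235. 137.] mm 603 188 63 43 33.9
top blue [185. 237.] mm 322 300 134 167 48.8
top blue [118. 155.] mm 531 503 133 191 39.7
top blue [229. 144.] mm 583 220 133 191 33.7
scene yellow [348. 269.] mm 563 476 70 46 39.9
scene yellow [255. 227.] mm 609 192 73 45 34.1
scene yellow [332. 191.] mm 349 282 76 47 48.6
scene yellow [172. 142.] mm 504 -277 58 67 75.4
scene blue [360. 280.] mm 555 516 175 202 39.7
scene blue [267. 240.] mm 610 236 186 193 33.4
scene blue [348. 200.] mm 345 323 198 208 48.5
scene blue [453.  79.] mm -594 283 742 162 18.2
scene blue [187.  20.] mm -108 -899 657 751 38.6
```

View pics/crop.png

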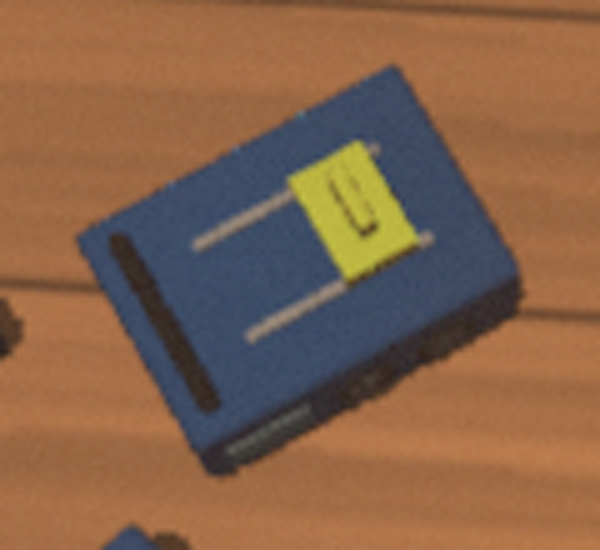

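Candidates, with box-top centres in mm:

| Pixel (top view) | Centre (x, y) |
|---|---|
| (119,160) | (531, 503) |
| (185,245) | (322, 300) |
| (225,148) | (583, 220) |

The red box is at (397,185) and is not a candidate. The one with the smallest y is (225,148), so that is the target. Its tab top measures 63x43 mm as expected, centred at (603, 188), with a box yaw of 33.8°. The crop shows the blue box with its handle to the left and the tab to the right, and the tab slides left. The tool has to turn +52° about z.

Request:
drive_tool:
  targets:
    - [0, 0, 1, 0.8, -0.8, 0, 1]
    - [0, 0, 2, 1.6, -1.6, 0, 1]
    - [0, 0, 3, 2.4, -2.4, 0, 1]
    - [0, 0, 4, 3.2, -3.2, 0, 1]
    - [0, 0, 5.2, 4, -4, 0, 1]
  force: 15

```text
clock: 0.75
position: [0.3576, 0.4319, 0.2268]
ee_rot: [-0.216, 3.134, 0.0]
force: [0.9, 1.3, 0.0]
width: 0.998
gripper_force: 0.0
```

Request:
drive_tool:
  targets:
    - [0, 0, 1, 0.8, -0.8, 0, 1]
    - [0, 0, 2, 1.6, -1.6, 0, 1]
    - [0, 0, 3, 2.4, -2.4, 0, 1]
    - [0, 0, 4, 3.2, -3.2, 0, 1]
    - [0, 0, 5.2, 4, -4, 0, 1]

```text
clock: 1.25
position: [0.5176, 0.2718, 0.2268]
ee_rot: [-0.916, 3.005, 0.0]
force: [0.5, 1.0, 0.2]
width: 0.996
gripper_force: 0.0
```

Request:
drive_tool:
  targets:
    - [0, 0, 0, 0.8, -0.8, 0, 1]
    - [0, 0, 0, 1.6, -1.6, 0, 1]
    - [0, 0, 0, 2.2, -2.1, 0, 1]
    - [0, 0, 0, 2.2, -2.1, 0, 1]
    - [0, 0, 0, 2.2, -2.1, 0, 1]

```text
clock: 1.75
position: [0.6046, 0.1889, 0.2263]
ee_rot: [0.907, -3.007, -0.0]
force: [0.2, -0.0, 0.6]
width: 0.999
gripper_force: 0.0
```

```bash
python3 - <<'E'
from h import *
from scipy.spatial.transform import Rotation as Ro
s=arm.observe();R=Ro.from_rotvec(s['ee_rot']).as_matrix();print(s['clock'],s['position'],s['joints'],s['force']);print(R.round(3),np.degrees(np.arctan2(R[1,1],R[0,1])))
d=arm.get_image('scene');cv2.imwrite('pics/s1.png',cv2.resize(d['pixels'][120:300,180:420,::-1],None,fx=3,fy=3))
E
```

```text
1.75 [0.60456075 0.18887264 0.22630561] [-0.40150919  0.44906295  0.02151281  1.55073356 -0.01063345  1.14262164
  1.77928552] [ 0.21899873 -0.01032606  0.56824078]
[[-0.833 -0.553 -0.001]
 [-0.553  0.833  0.   ]
 [ 0.001  0.    -1.   ]] 123.58654028244379
```

View pics/s1.png

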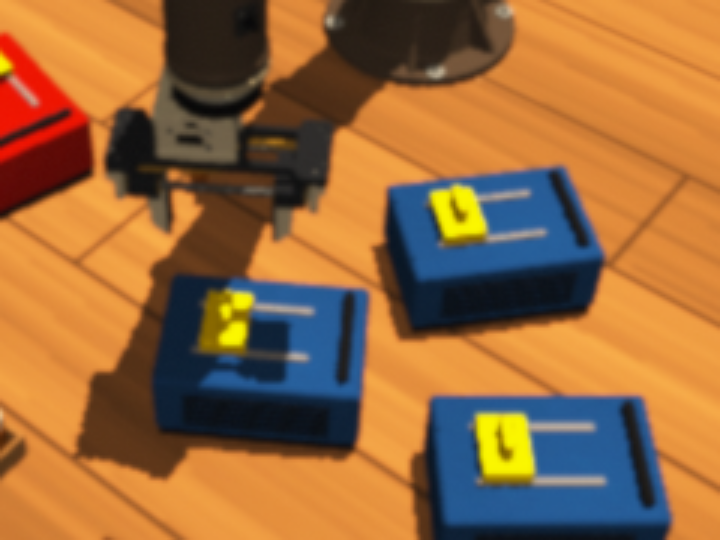

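The crop shows the open gripper straddling the target tab (crop (228,320)) and well clear of the red box. I'll descend and pinch the rib.

Request:
drive_tool:
  targets:
    - [0, 0, 0, 0, 0, -0.8, 1]
    - [0, 0, 0, 0, 0, -1.6, 1]
    - [0, 0, 0, 0, 0, -2.3, 1]
    - [0, 0, 0, 0, 0, -2.6, 1]
    - [0, 0, 0, 0, 0, -2.8, 1]

```text
clock: 2.3
position: [0.6035, 0.1905, 0.1141]
ee_rot: [0.912, -3.005, -0.001]
force: [-0.4, -0.1, 1.1]
width: 0.997
gripper_force: 0.0
```

Request:
drive_tool:
  targets:
    - [0, 0, 0, 0, 0, 0, 0]
    - [0, 0, 0, 0, 0, 0, 0]
    - [0, 0, 0, 0, 0, 0, 0]
    - [0, 0, 0, 0, 0, 0, 0]
    - [0, 0, 0, 0, 0, 0, 0]

```text
clock: 2.8
position: [0.6048, 0.1894, 0.1154]
ee_rot: [-0.909, 3.006, 0.0]
force: [0.8, 1.0, -0.3]
width: 0.615
gripper_force: 0.0
```

Request:
drive_tool:
  targets:
    - [0, 0, 0, 0, 0, 0, 0]
    - [0, 0, 0, 0, 0, 0, 0]
    - [0, 0, 0, 0, 0, 0, 0]
    - [0, 0, 0, 0, 0, 0, 0]
    - [0, 0, 0, 0, 0, 0, 0]

```text
clock: 3.3
position: [0.6045, 0.1893, 0.1147]
ee_rot: [0.91, -3.007, -0.0]
force: [-0.4, -0.3, 0.4]
width: 0.178
gripper_force: 0.0
```

Request:
drive_tool:
  targets:
    - [0, 0, 0, 0, 0, 0, 0]
    - [0, 0, 0, 0, 0, 0, 0]
    - [0, 0, 0, 0, 0, 0, 0]
    - [0, 0, 0, 0, 0, 0, 0]

```text
clock: 3.7
position: [0.6044, 0.1894, 0.1147]
ee_rot: [0.91, -3.007, -0.0]
force: [0.1, 0.6, 0.4]
width: 0.104
gripper_force: 15.0
```

The rib is gripped at an opening of about 10 mm, which matches its thickness. Next is the slide along the box's +y.

Request:
drive_tool:
  targets:
    - [0, 0, 0, -0.14, 0.21, 0, 0]
    - [0, 0, 0, -0.28, 0.42, 0, 0]
    - [0, 0, 0, -0.42, 0.62, 0, 0]
    - [0, 0, 0, -0.56, 0.83, 0, 0]
    - [0, 0, 0, -0.7, 1.04, 0, 0]

```text
clock: 4.2
position: [0.5761, 0.2321, 0.1148]
ee_rot: [-0.911, 3.006, 0.0]
force: [5.0, -0.0, -4.6]
width: 0.103
gripper_force: 15.0
```

Request:
drive_tool:
  targets:
    - [0, 0, 0, -0.04, 0.06, 0, 0]
    - [0, 0, 0, -0.08, 0.12, 0, 0]
    - [0, 0, 0, -0.12, 0.18, 0, 0]
    - [0, 0, 0, -0.12, 0.18, 0, 0]

```text
clock: 4.6
position: [0.5733, 0.2363, 0.1148]
ee_rot: [-0.907, 3.006, -0.003]
force: [7.9, -2.9, -5.8]
width: 0.107
gripper_force: 15.0
```

The tab moved 56 mm and the opposing force is rising, so it is probably at the stop. I'll release, lift and look.

Request:
drive_tool:
  targets:
    - [0, 0, 0, 0, 0, 0, 0.5]
    - [0, 0, 0, 0, 0, 0, 0.5]
    - [0, 0, 0, 0, 0, 0, 0.5]
    - [0, 0, 0, 0, 0, 0.5, 0.5]
    - [0, 0, 0, 0, 0, 1, 0.5]

```text
clock: 5.1
position: [0.5708, 0.2381, 0.1547]
ee_rot: [0.91, -3.005, -0.0]
force: [-0.3, 0.3, -0.6]
width: 0.477
gripper_force: 0.0
```

Request:
drive_tool:
  targets:
    - [0, 0, 0, 0, 0, 1, 0]
    - [0, 0, 0, -1, 0, 2, 0]
    - [0, 0, 0, -2, 0, 2, 0]
    - [0, 0, 0, -3, 0, 2, 0]
    - [0, 0, 0, -4, 0, 2, 0]

```text
clock: 5.6
position: [0.4097, 0.2382, 0.2352]
ee_rot: [-0.911, 3.006, 0.001]
force: [-0.2, -0.0, -0.1]
width: 0.111
gripper_force: 0.0
```

```bash
python3 - <<'E'
from h import *
print(arm.observe()['position'])
for n in('top','scene'):
    d=arm.get_image(n)
    for nm,lo,hi,z,a in(('yellow',(22,150,120),(35,255,255),.108,80),('green',(45,80,40),(85,255,255),.102,20)):
        for c in blobs(d,lo,hi,a):
            (cx,cy),(w,h),an=rect(ray(d,c,z));print(n,nm,c.reshape(-1,2).mean(0).round(),'mm',round(cx),round(cy),round(w),round(h),round(an,1))
    if n=='top': cv2.imwrite('pics/t2.png',cv2.resize(d['pixels'][85:245,125:325,::-1],None,fx=3,fy=3))
E
```

```text
[0.40974738 0.23818879 0.23519324]
top yellow [413. 185.] mm 500 -275 44 65 75.2
top yellow [218. 145.] mm 577 231 60 31 32.2
top green [ 48. 155.] mm 528 676 53 78 11.0
top green [237. 137.] mm 607 186 31 29 3.9
scene yellow [348. 269.] mm 563 476 70 46 39.6
scene yellow [274. 228.] mm 577 237 75 45 32.1
scene yellow [333. 191.] mm 348 284 76 47 53.5
scene yellow [172. 142.] mm 504 -277 57 68 77.2
scene green [427. 335.] mm 597 721 54 81 10.0
scene green [254. 227.] mm 611 188 34 32 40.4
scene green [263.  13.] mm -478 -686 168 19 37.8
```

View pics/t2.png

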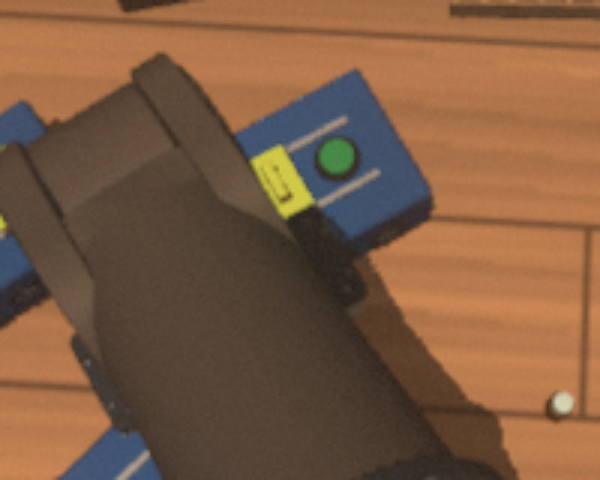

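The top crop shows the green button exposed at (337,157), with the tab beside it at its stop. Button at (607,186) mm and tab at (573,236) mm are 60 mm apart, as expected. I'll move over the button with the fingers shut.

Request:
drive_tool:
  targets:
    - [0, 0, 0, 1, -0.26, 0, 0]
    - [0, 0, 0, 2, -0.52, 0, 0]
    - [0, 0, 0, 3, -0.78, 0, 0]
    - [0, 0, 0, 4, -1.04, 0, 0]
    - [0, 0, 0, 4.9, -1.3, 0, 0]

```text
clock: 6.2
position: [0.6097, 0.1854, 0.2346]
ee_rot: [0.91, -3.007, 0.0]
force: [-0.4, 1.3, 0.1]
width: 0.004
gripper_force: 0.0
```

Request:
drive_tool:
  targets:
    - [0, 0, 0, 0, 0, -1, 0]
    - [0, 0, 0, 0, 0, -2, 0]
    - [0, 0, 0, 0, 0, -2.8, 0]
    - [0, 0, 0, 0, 0, -3.1, 0]
    - [0, 0, 0, 0, 0, -3.1, 0]

```text
clock: 6.7
position: [0.6068, 0.1858, 0.1092]
ee_rot: [0.909, -3.004, 0.0]
force: [-0.5, -0.1, 0.7]
width: 0.008
gripper_force: 0.0
```

Request:
drive_tool:
  targets:
    - [0, 0, 0, 0, 0, -0.15, 0]
    - [0, 0, 0, 0, 0, -0.25, 0]
    - [0, 0, 0, 0, 0, -0.35, 0]
    - [0, 0, 0, 0, 0, -0.35, 0]

```text
clock: 7.1
position: [0.6088, 0.1865, 0.0977]
ee_rot: [-0.909, 3.004, 0.0]
force: [2.0, -0.3, 5.0]
width: 0.008
gripper_force: 2.0
```

Request:
drive_tool:
  targets:
    - [0, 0, 0, 0, 0, -0.05, 0]
    - [0, 0, 0, 0, 0, -0.1, 0]
    - [0, 0, 0, 0, 0, -0.15, 0]
    - [0, 0, 0, 0, 0, -0.15, 0]
    - [0, 0, 0, 0, 0, -0.15, 0]

```text
clock: 7.6
position: [0.609, 0.1866, 0.0956]
ee_rot: [-0.908, 3.003, 0.001]
force: [-10.6, -4.4, 40.0]
width: 0.004
gripper_force: 20.1
```

The vertical force is 40 N at z = 95.6 mm, so the button has bottomed out. I'll lift off now.

Request:
drive_tool:
  targets:
    - [0, 0, 0, 0, 0, 0.2, 0]
    - [0, 0, 0, 0, 0, 0.6, 0]
    - [0, 0, 0, 0, 0, 1.4, 0]
    - [0, 0, 0, 0, 0, 2.4, 0]
    - [0, 0, 0, 0, 0, 3.2, 0]

```text
clock: 8.1
position: [0.6075, 0.186, 0.2206]
ee_rot: [-0.91, 3.007, 0.0]
force: [0.9, 0.4, -0.2]
width: 0.005
gripper_force: 0.0
```

Request:
drive_tool:
  targets:
    - [0, 0, 0, -1, 0, 0, 0]
    - [0, 0, 0, -2, 0, 0, 0]
    - [0, 0, 0, -3, 0, 0, 0]
    - [0, 0, 0, -4, 0, 0, 0]
    - [0, 0, 0, -4, 0, 0, 0]

```text
clock: 8.6
position: [0.4423, 0.1859, 0.2185]
ee_rot: [0.913, -3.002, -0.0]
force: [0.6, 0.9, -0.2]
width: 0.003
gripper_force: 0.0
```

```bash
python3 - <<'E'
from h import *
s=arm.observe();print(s['position'],s['force'],s['clock'])
for n in('top','scene'):
    d=arm.get_image(n)
    for nm,lo,hi,z,a in(('yellow',(22,150,120),(35,255,255),.108,80),('green',(45,80,40),(85,255,255),.102,20)):
        for c in blobs(d,lo,hi,a):
            (cx,cy),(w,h),an=rect(ray(d,c,z));print(n,nm,c.reshape(-1,2).mean(0).round(),'mm',round(cx),round(cy),round(w),round(h),round(an,1))
    if n=='scene': cv2.imwrite('pics/s3.png',cv2.resize(d['pixels'][120:300,180:420,::-1],None,fx=3,fy=3))
E
```

```text
[0.44230255 0.18593231 0.218488  ] [ 0.55064124  0.8603393  -0.21303371] 8.6
top yellow [192. 233.] mm 345 280 63 42 49.2
top yellow [413. 185.] mm 500 -275 44 65 74.9
top yellow [126. 148.] mm 558 472 65 44 39.7
top green [ 48. 155.] mm 529 676 54 79 10.7
scene yellow [348. 269.] mm 563 476 70 46 39.9
scene yellow [274. 228.] mm 577 238 75 44 34.2
scene yellow [332. 191.] mm 349 282 76 47 48.6
scene yellow [172. 142.] mm 504 -277 57 68 77.7
scene green [427. 335.] mm 597 721 54 81 10.0
scene green [254. 227.] mm 611 188 34 32 40.4
scene green [263.  10.] mm -499 -708 228 21 39.8
```

View pics/s3.png

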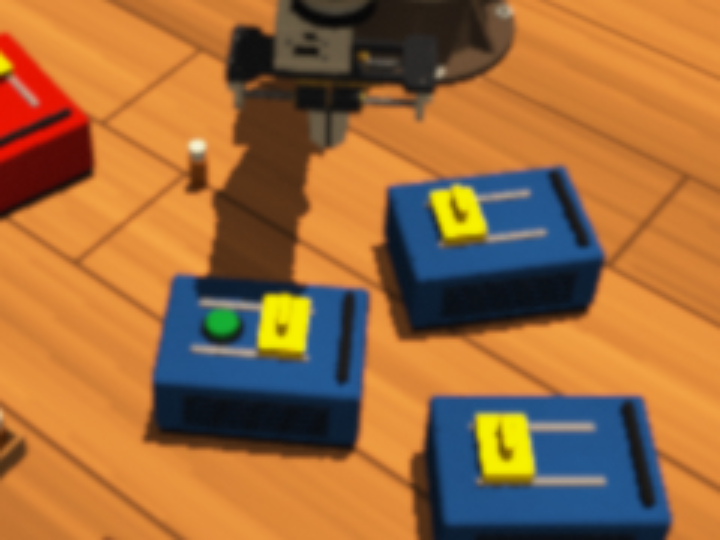

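The crop shows the tab aside at (284,325), the button back up at (222,323) and the gripper clear of everything. I'll hand the job in.

```bash
python3 -c "
from cell import arm
print(arm.sign_off())"
```

```text
the job is handed in; nothing more can be done
None
```

The job is handed in: the right-most blue box's tab was slid aside to its stop and its button pressed until it bottomed out, and the last picture showed the tab still aside, the button back up and the gripper clear; the red box was never approached. One risk is that the press peaked at a 40.0 N reading, right at the 40 N body-pressing limit (the contact was at the fingertips), and sign-off gave no verdict.

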